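# Slide a gel box under the shaker's upper deck and close the clamp bar

### The arm

A 6-joint arm with a two-finger parallel gripper is mounted at the origin on the work surface. World frame = base frame: x ahead of the robot, y to its left, z up, the work surface at z = 0. Lengths are in m, angles in rad, forces in N, time in s.
With the tool pointing down it reaches from about 0.25 to 0.85 m from the base axis. Payload 12.5 kg.
Tool frame: the origin (TCP) lies at the very end of the fingers, on their centre line; the grasp point (between the pads) lies 19 mm behind it; z points along the fingers, y is the line along which they close (so a half turn about z gives the same grasp; the last joint's range is limited). The gripper opens to 93 mm and grips with 3 to 60 N. Pads are 15 mm wide; open, the fingers measure 128 mm over their backs; the gripper's body (75 mm by 188 mm) begins 65 mm behind the grasp point.
Start: joints at [1.193, 0.351, 1.652, -0, 1.139, -0.085], TCP at [0.159, 0.527, 0.219] pointing down, gripper open.
Joint ranges: [-2.75, 2.75], [-0.79, 2.1], [0.01, 2.65], [-1.57, 4.71], [0.07, 3.14], [-2.87, 2.87]. Speed limits (rad/s): [2.22, 2.22, 2.79, 3.14, 3.14, 3.14].

### API

Orientations are given as a unit quaternion [x, y, z, w].
In Python, from plant import r, vision, order gives the robot as it stands.
- The arm moves only by the tool servo_tool, never from a script. Its argument "series" is a list of rows, each an object with "translation": the shift along the tool's x, y, z in cm, a list of three; "turn": the turn about the tool's z in rad; "jaw": the gripper command: -1 is shut, 1 is fully open, values between are in proportion. A call has 1 to 12 rows; each row is the pose to reach, as a shift and turn from the pose commanded when the call began, along the tool's axes at that moment; what a row does not reach only later rows make up. A row lasts 1/10 s, in which the tool goes at most 50 mm and 8.59 degrees, less where a joint would pass 70% of its speed; a pose out of reach is approached as far as the arm can. A call with a gripper value outside its range is refused whole. The fingers move at their own pace and stop on an object; the grip force is fixed at half the most. Time passes only in rows, so rows that repeat a pose let the fingers close. It gives the time, the measured TCP pose, the force, the opening and the grip force at its end, in the units of the state.
- r.get_obs(): the state, without advancing time (a new reading comes with each control period).
- vision.capture(name): name is "side" or "top" or "wrist"; returns (picture, depth): 384x512x3 uint8, blue, green, red; 384x512 float32, m along the optical axis (not along the pixel's ray), 0 where there is no reading.
- vision.camera_model(name): a dict with "fovy" (degrees; the focal length in pixels is half the picture's height over the tangent of half this angle, whatever the lens; pixels are square), "cx", "cy" (the principal point, pixels), "R" (3x3) and "t" (3): a world point X has camera coordinates R X + t; the wrist camera has in their place "hand_eye" (4x4, takes a point from camera to tool coordinates, whose origin is the TCP and whose axes are the flange's). Camera axes: x right, y down, z forward; pixel columns grow to the right and rows downward; lengths in m; the calibration is good to about 2 mm. A picture is of the moment at which its call begins: read the wrist's pose just before it. camera_model takes no time and is no camera call.
- order.hand_in(): hands the job in; it is judged then, once.
The state is a dict: "t": time; "qpos": joint angles; "dq": joint speeds; "joint_efforts": joint torques, N m; "tcp_pos": TCP position; "ee_rot": TCP orientation; "wrist_force": force on the tool from outside, world axes, zero at the start; "ft_torque": the same for the moment, N m; "gripper_width": finger opening in m; "grip_force": force on a finger pad.
Only numpy, scipy, OpenCV 4.12 (cv2) and the standard library are available. Lean on these libraries where they do the work, as an engineer would, in place of code of your own. Each camera call takes 0.05 s, during which the arm holds its last target. There are 200 camera calls.

### The job

Load the shaker: with the fingertips, push the gel box with the blue lid along the lower platform into the free place beside the white-lidded box, under the low upper deck, until it is fully home against the rear bar and square. Then push the movable clamp bar with the orange end blocks up snugly against both boxes and let go. Keep the blue box flat on the mat, never lifted or tipped, and leave the white box, the dishes on the upper deck and the tip box where they are.

Things in the scene. Friction and masses are not known exactly. Their poses are not given: they have to be found in the camera images.
- shaker: Two-tier platform shaker, off and fixed; place and yaw vary. Origin on the bench under it; x from its control panel (robot side) to its rear, y to its left, z up; x, y, z in these notes are in this frame. Lower platform: grey mat, top at z 110 mm, x -170 to 210, y within +-136, open at the front; aluminium side rails at y +-141 to 150, 8.5 mm above the mat. White housing below, forward to x -200, top z 84.
- deck_front (a point): Middle of the upper deck's front lower edge: x 100, y 0, z 150 mm, 40 mm above the mat. The upper deck is aluminium sheet 3 mm thick, x 100 to 215, y within +-150, with thin side and rear edges standing 51 mm above the mat, on four upright posts 8 mm thick at x 112 and 203, y +-138. Axes as the shaker's.
- rear_stop (a point): Middle of the front face of the fixed rear bar, x 165, y 0, 20 mm above the mat. The bar is black, 12 mm thick, fixed, and runs across the whole platform under the upper deck; the boxes come to rest against it. Axes as the shaker's.
- bay (a point): The free place: the point on the mat, x 115, y -62.5, z 110 mm, where the centre of the blue box's underside comes when it is fully home; axes as the shaker's. Free width there about 140 mm, between the white box and the posts at y -138. A box that is home sticks out 35 mm in front of the upper deck, level with the white box.
- blue_box: Loose lidded gel box, clear with blue lid: 100 mm along its x, 115 along its y, 32 high, 0.18 to 0.35 kg, upright sides. Origin: centre of underside; x roughly to the shaker's rear. Starts on the mat between movable bar and upper deck, turned up to 0.25 rad from the shaker, up to 12 cm left of the free place. At least 30 mm are clear between it and the movable bar, 15 mm between it and the left rail.
- white_box: The same box with a white lid (100 x 115 x 32 mm, origin at the centre of the underside), loose, already home under the upper deck on the left of the free place. It must not be shifted.
- clamp_bar (a joint): Movable clamp bar across the platform: black rod 12 mm thick, 268 mm long, an orange block (22 x 16 x 22 mm) at each end running on the side rails. Value: travel in m towards the rear; 0 is parked at the front (axis at x -160 mm), starts at 0 to 0.010, about 0.219 when it touches boxes that are home, stop 0.228. Slides with about 2 N and stays where it is left.
- bar_mid (a point): Middle of the movable clamp bar on the rod's axis, 20 mm above the mat (the rod spans 14 to 26 mm above the mat). Axes as the shaker's.
- red_dish: Red lidded Petri dish, 90 mm diameter, 15 mm high, loose on the upper deck (its top 58 mm above the mat). Origin: centre of its underside. Leave alone.
- green_dish: Green lidded Petri dish, 90 mm diameter, 15 mm high, loose on the upper deck. Origin: centre of its underside. Leave alone.
- tip_box: Pipette tip box, blue with a clear lid, 85 x 122 x 62 mm, loose on the bench to the left of the shaker. Origin: centre of its underside. Leave alone.

How it is judged:
By the outcome, as a careful person would: the job done as asked, in the order asked, and still so for the second after the job is handed in, with the robot touching nothing.
It also fails if it takes over 64 s, if anything falls off the work surface, if the arm or the gripper's body presses on something with over 40 N, if the wrist force passes 120 N, or if a joint passes its speed limit or range.

## Working session

There is one attempt and no reset: what is moved stays moved. The work goes in short steps, Python scripts to look and compute and a tool call to move; the robot and the scene stay as the last step left them, time stands still between calls to the robot, and variables do not carry over. Pictures are saved under pics/ and viewed, at most 10 in all, crops included, and the job is handed in when it is done.

Besides the shell and the picture viewer there is one more tool, called after "Call:" as a command line: name --argument value ..., lists and objects as JSON in quotes. servo_tool: Moves the arm, as the interface text tells. Its arguments: {"type":"object","properties":{"series":{"type":"array","items":{"type":"object","properties":{"translation":{"type":"array","items":{"type":"number"}},"turn":{"type":"number"},"jaw":{"type":"number"}}}}},"required":["series"]}

```bash
mkdir -p pics; cat > h.py <<'E'
import numpy as np, cv2
from plant import r, vision, order
def cam(n):
    m=vision.camera_model(n); f=192/np.tan(np.radians(m['fovy'])/2)
    return m,f
def grab(n):
    o=r.get_obs(); im,d=vision.capture(n); np.savez(f'{n}.npz',im=im,d=d,p=o['tcp_pos'],q=o['ee_rot']); return im,d
def plane(n,uv,z):
    m,f=cam(n); uv=np.atleast_2d(uv).astype(float)
    R=np.array(m['R']);t=np.array(m['t'])
    dr=np.c_[(uv[:,0]-m['cx'])/f,(uv[:,1]-m['cy'])/f,np.ones(len(uv))]@R
    c=-R.T@t
    return c+dr*((z-c[2])/dr[:,2])[:,None]
E
python3 - <<'E'
from h import *
a,_=grab('top');b,_=grab('side')
cv2.imwrite('pics/t0.png',a);cv2.imwrite('pics/s0.png',b)
for n in('top','side','wrist'):print(vision.camera_model(n))
o=r.get_obs();print(o)
E
```

```text
{'fovy': 42.49574684605699, 'cx': 252.4508059717423, 'cy': 194.701445810122, 'R': array([[-0.03555124, -0.99934896, -0.00614546],
       [-0.9741234 ,  0.03602596, -0.22312715],
       [ 0.22320328, -0.00194601, -0.97476998]]), 't': array([0.15665544, 0.63041787, 1.11535929])}
{'fovy': 54.691085810478285, 'cx': 255.14438549524232, 'cy': 192.0462438880772, 'R': array([[-0.97130524, -0.23737422,  0.01481952],
       [-0.15582375,  0.5880618 , -0.79366383],
       [ 0.17968054, -0.77319906, -0.60817605]]), 't': array([0.63433551, 0.099803  , 0.94476654])}
{'fovy': 68.70141542618389, 'cx': 263.2643944316942, 'cy': 194.9189048404784, 'hand_eye': array([[ 9.29797034e-05, -9.62901197e-01, -2.69854177e-01,
         7.49646502e-02],
       [ 9.99999983e-01,  4.64213869e-05,  1.78913269e-04,
        -4.42661880e-04],
       [-1.59748795e-04, -2.69854189e-01,  9.62901185e-01,
        -1.65782404e-01],
       [ 0.00000000e+00,  0.00000000e+00,  0.00000000e+00,
         1.00000000e+00]])}
{'t': 0.1, 'qpos': array([ 1.19337224e+00,  3.51148088e-01,  1.65234588e+00, -1.07667707e-05,
        1.13911091e+00, -8.46172437e-02]), 'dq': array([ 0.00067125,  0.00023174, -0.00262945, -0.00187594, -0.0011316 ,
        0.00044344]), 'joint_efforts': array([ 2.35180203e-03, -4.98025167e+01, -2.85700607e+01,  7.01542175e-02,
        2.38742778e-02, -3.02448643e-05]), 'tcp_pos': array([0.15862632, 0.52630871, 0.21817944]), 'ee_rot': array([ 1.45878732e-01,  9.89302350e-01, -4.93788720e-04, -1.11127306e-04]), 'wrist_force': array([0.62201947, 0.84079993, 0.19460991]), 'ft_torque': array([ 0.03622345,  0.00352888, -0.01082416]), 'grip_force': 0.0, 'gripper_width': 0.09311232654659087}
```

View pics/t0.png

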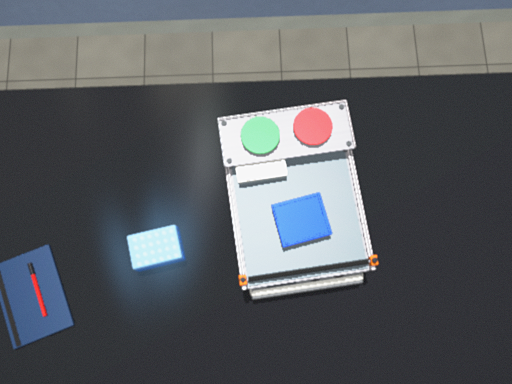

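View pics/s0.png

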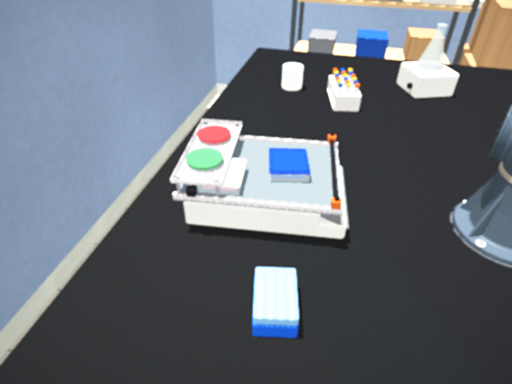

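The top view shows the blue lid around (302,220), the orange blocks at (243,280) and (374,260), the deck with its dishes at (260,135) and (313,127), and the white box's front at (262,173). In the side view the white box is clear to the left of the free place, and nothing stands in the lane.

```bash
cat >> h.py <<'E'
def blobs(im,lo,hi,amin=20):
    m=cv2.inRange(cv2.cvtColor(im,cv2.COLOR_BGR2HSV),lo,hi)
    return [c for c in cv2.findContours(m,cv2.RETR_EXTERNAL,cv2.CHAIN_APPROX_NONE)[0] if cv2.contourArea(c)>amin]
def cen(c):
    M=cv2.moments(c); return [M['m10']/M['m00'],M['m01']/M['m00']]
def rect(n,c,z):
    P=plane(n,c[:,0,:],z)[:,:2]*1000
    return cv2.minAreaRect(P.astype(np.float32))
E
python3 - <<'E'
from h import *
a=np.load('top.npz')['im']; roi=a.copy(); roi[:,:200]=0; roi[:95]=0
og=blobs(roi,(5,150,120),(18,255,255),15)
for c in og: print('orange',cen(c),plane('top',cen(c),.138),cv2.contourArea(c))
for c in blobs(roi,(100,150,80),(125,255,255),300): print('blue',rect('top',c,.142),cv2.boundingRect(c))
for nm,l,h in(('green',(50,100,80),(80,255,255)),('red',(0,150,80),(4,255,255)),('red2',(174,150,80),(180,255,255))):
    for c in blobs(roi,l,h,200): print(nm,rect('top',c,.168))
P=[plane('top',cen(c),.138)[0] for c in og]
print('deck',plane('top',[(219,117),(348,101),(355,152),(228,166)],.161).round(4))
print('screws',plane('top',[(224,123),(341,107),(349,144),(230,160)],.161).round(4))
print('white front',plane('top',[(237,183),(287,179)],.141))
t=cv2.resize(a[90:310,200:400],None,fx=3,fy=2.7,interpolation=cv2.INTER_CUBIC);t=cv2.resize(a[90:290,200:400],None,fx=3,fy=3,interpolation=cv2.INTER_CUBIC);cv2.imwrite('pics/t1.png',t)
E
```

```text
orange [241.53888888888886, 281.3] [[0.42791207 0.16448054 0.138     ]] 30.0
orange [373.71666666666664, 259.875] [[ 0.46389107 -0.12713748  0.138     ]] 40.0
blue ((558.3585205078125, 28.01860809326172), (97.81527709960938, 113.01809692382812), 13.38288688659668) (272, 193, 60, 54)
deck [[ 0.8015  0.2043  0.161 ]
 [ 0.8296 -0.0952  0.161 ]
 [ 0.7056 -0.1013  0.161 ]
 [ 0.6835  0.1865  0.161 ]]
screws [[ 0.7864  0.1931  0.161 ]
 [ 0.8154 -0.0779  0.161 ]
 [ 0.7251 -0.0892  0.161 ]
 [ 0.6974  0.1816  0.161 ]]
white front [[0.64838209 0.16796548 0.141     ]
 [0.65354401 0.05396712 0.141     ]]
```

View pics/t1.png

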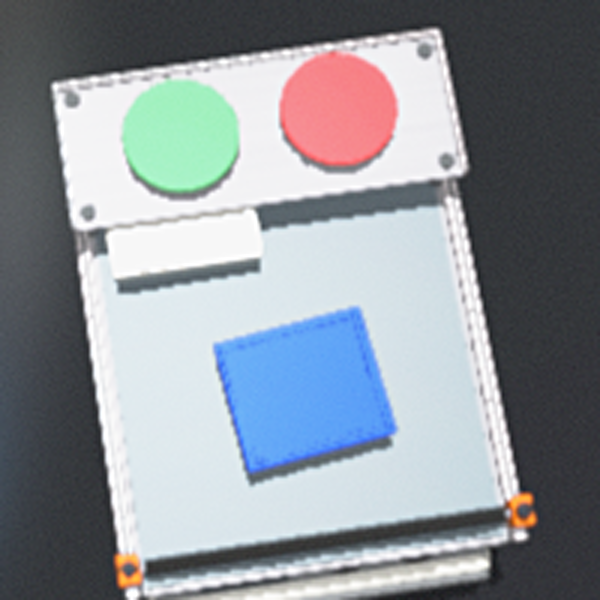

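The zoomed crop shows all four deck screws clearly, near (224,123), (342,107), (349,143) and (229,161) in full-picture pixels. I'll fit the shaker frame from them.

```bash
cat > fit.py <<'E'
from h import *
def fit(S,W):
    S,W=np.array(S,float),np.array(W,float); s,w=S.mean(0),W.mean(0)
    A=(S-s);B=(W-w); th=np.arctan2((A[:,0]*B[:,1]-A[:,1]*B[:,0]).sum(),(A*B).sum())
    R=np.array([[np.cos(th),-np.sin(th)],[np.sin(th),np.cos(th)]]); t=w-R@s
    return th,R,t,np.linalg.norm(W-(S@R.T+t),axis=1)
E
python3 - <<'E'
from fit import *
W=plane('top',[(223.7,123.3),(341.7,106.7),(349,143.3),(229.3,161)],.153)[:,:2]
S=[(.203,.138),(.203,-.138),(.112,-.138),(.112,.138)]
th,R,t,e=fit(S,W); print(th,t,e)
tos=lambda p:((np.array(p)-t)@R).round(4)
print('orange',tos([(.4279,.1645),(.4639,-.1271)]))
print('blue',tos((.5584,.0280)))
print('white front',tos(plane('top',[(236.5,183),(287,179)],.141)[:,:2]))
# add orange with x free: rails line
a=np.load('side.npz')['im']
for c in blobs(a,(5,150,120),(18,255,255),15): print('side orange',cen(c),tos(plane('side',cen(c),.132)[:,:2]))
for c in blobs(a[130:200],(100,150,80),(125,255,255),300):
    c=c+[0,130]; q=rect('side',c,.142); print(q,tos(np.array(q[0])/1000))
np.savez('fr.npz',th=th,t=t)
E
```

```text
0.1130841767885245 [0.60228148 0.0336385 ] [0.00073962 0.0006455  0.00036321 0.0005515 ]
orange [[-0.1585  0.1497]
 [-0.1556 -0.1441]]
blue [-0.0442 -0.0007]
white front [[0.0611 0.1294]
 [0.0532 0.0144]]
side orange [335.6860841423948, 203.50485436893203] [[-0.1535  0.1505]]
side orange [331.15238095238095, 137.1079365079365] [[-0.1541 -0.1497]]
((560.6983642578125, 35.532649993896484), (95.25701141357422, 113.54607391357422), 13.540712356567383) [-0.0411  0.0066]
```

Call:
servo_tool --series '[{"translation":[-49.6,-28.1,0],"turn":1.04,"jaw":0.1},{"translation":[-49.6,-28.1,0],"turn":1.04,"jaw":0.1},{"translation":[-49.6,-28.1,0],"turn":1.04,"jaw":0.1},{"translation":[-49.6,-28.1,0],"turn":1.04,"jaw":0.1},{"translation":[-49.6,-28.1,0],"turn":1.04,"jaw":0.1},{"translation":[-49.6,-28.1,0],"turn":1.04,"jaw":0.1},{"translation":[-49.6,-28.1,0],"turn":1.04,"jaw":0.1},{"translation":[-49.6,-28.1,0],"turn":1.04,"jaw":0.1},{"translation":[-49.6,-28.1,0],"turn":1.04,"jaw":0.1},{"translation":[-49.6,-28.1,0],"turn":1.04,"jaw":0.1},{"translation":[-49.6,-28.1,0],"turn":1.04,"jaw":0.1},{"translation":[-49.6,-28.1,0],"turn":1.04,"jaw":0.1}]'

```text
t: 1.3
tcp_pos: [0.5545, 0.1113, 0.2182]
ee_rot: [0.619, 0.785, -0.0, 0.0]
wrist_force: [-0.3, -0.3, 0.5]
gripper_width: 0.051
grip_force: 0.0
```

```bash
cat >> h.py <<'E'
from scipy.spatial.transform import Rotation as Ro
def wplane(uv,z,f='wrist.npz'):
    d=np.load(f); m,fl=cam('wrist'); H=np.array(m['hand_eye']); Rt=Ro.from_quat(d['q']).as_matrix()
    uv=np.atleast_2d(uv).astype(float)
    dr=np.c_[(uv[:,0]-m['cx'])/fl,(uv[:,1]-m['cy'])/fl,np.ones(len(uv))]@(Rt@H[:3,:3]).T
    c=Rt@H[:3,3]+d['p']
    return c+dr*((z-c[2])/dr[:,2])[:,None]
def tos(p):
    d=np.load('fr.npz'); th=d['th']; R=np.array([[np.cos(th),-np.sin(th)],[np.sin(th),np.cos(th)]])
    return (np.atleast_2d(p)[:,:2]-d['t'])@R
E
python3 - <<'E'
from h import *
a,_=grab('wrist');cv2.imwrite('pics/w0.png',a)
print(r.get_obs()['tcp_pos'],tos(r.get_obs()['tcp_pos']))
for c in blobs(a,(100,150,80),(125,255,255),800):
    P=tos(wplane(c[:,0,:],.142)); print(cv2.minAreaRect((P*1000).astype(np.float32)),cv2.boundingRect(c))
E
```

```text
[0.55504704 0.11082124 0.21807475] [[-0.03822319  0.08201985]]
((-35.62419128417969, -43.57202911376953), (96.93694305419922, 25.445056915283203), 6.984002590179443) (204, 309, 96, 22)
((-37.55101776123047, 30.532554626464844), (86.27092742919922, 53.479148864746094), 6.989624977111816) (214, 228, 91, 52)
```

View pics/w0.png

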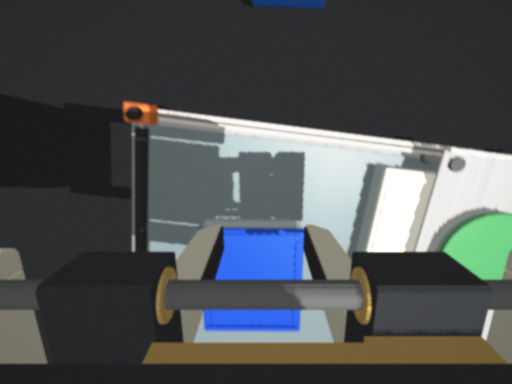

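The wrist view shows the blue lid between the fingers: its left edge runs from (222,228) to (304,231), its right edge is at row 330. The white box's front edge runs from (381,167) down to about (369,250), and the left orange block is at (140,112).

```bash
python3 - <<'E'
from h import *
for n,uv,z in(('blue left edge',[(222,228),(304,231)],.142),('blue right edge',[(204,329),(299,330)],.142),('white front',[(384,167),(371,248)],.142),('screw',[(457,164)],.153),('orange',[(144,112)],.141)):
    print(n,tos(wplane(uv,z)).round(4))
E
```

```text
blue left edge [[-0.0738  0.053 ]
 [ 0.0019  0.0593]]
blue right edge [[-0.083  -0.0609]
 [ 0.0145 -0.0502]]
white front [[0.0614 0.1271]
 [0.0675 0.0499]]
screw [[0.1159 0.1382]]
orange [[-0.1467  0.1478]]
```

Call:
servo_tool --series '[{"translation":[0,-1.2,3],"turn":0,"jaw":0.1},{"translation":[0,-1.2,6],"turn":0,"jaw":0.1},{"translation":[0,-1.2,8.5],"turn":0,"jaw":0.1},{"translation":[0,-1.2,9.5],"turn":0,"jaw":0.1},{"translation":[0,-1.2,9.9],"turn":0,"jaw":0.1},{"translation":[0,-1.2,9.9],"turn":0,"jaw":0.1},{"translation":[-0.6,-1.2,9.9],"turn":0,"jaw":0.1},{"translation":[-1.0,-1.2,9.9],"turn":0,"jaw":0.1},{"translation":[-1.3,-1.2,9.9],"turn":0,"jaw":0.1},{"translation":[-1.6,-1.2,9.9],"turn":0,"jaw":0.1},{"translation":[-1.9,-1.2,9.9],"turn":0,"jaw":0.1},{"translation":[-2.2,-1.2,9.9],"turn":0,"jaw":0.1}]'

```text
t: 2.55
tcp_pos: [0.546, 0.0901, 0.1197]
ee_rot: [0.618, 0.786, 0.0, -0.0]
wrist_force: [-0.4, 2.1, 0.7]
gripper_width: 0.0512
grip_force: 1.0
```

Call:
servo_tool --series '[{"translation":[-0.6,0,0],"turn":0.01,"jaw":0.1},{"translation":[-1.2,0,0],"turn":0.02,"jaw":0.1},{"translation":[-1.8,0,0],"turn":0.035,"jaw":0.1},{"translation":[-2.4,0,0],"turn":0.05,"jaw":0.1},{"translation":[-3.0,-0.1,0],"turn":0.065,"jaw":0.1},{"translation":[-3.6,-0.1,0],"turn":0.08,"jaw":0.1},{"translation":[-4.2,-0.1,0],"turn":0.095,"jaw":0.1},{"translation":[-4.7,-0.1,0],"turn":0.105,"jaw":0.1},{"translation":[-5.1,-0.1,0],"turn":0.115,"jaw":0.1},{"translation":[-5.5,-0.1,0],"turn":0.12,"jaw":0.1},{"translation":[-5.8,-0.1,0],"turn":0.12,"jaw":0.1},{"translation":[-5.8,-0.1,0],"turn":0.12,"jaw":0.1}]'

```text
t: 3.75
tcp_pos: [0.5587, 0.0331, 0.1195]
ee_rot: [0.664, 0.748, -0.0, 0.0]
wrist_force: [-0.0, 0.8, -0.2]
gripper_width: 0.0516
grip_force: 0.0
```

```bash
python3 - <<'E'
from h import *
a,_=grab('top');cv2.imwrite('pics/t2.png',cv2.resize(a[90:290,200:400],None,fx=3,fy=3))
o=r.get_obs();print(o['tcp_pos'],tos(o['tcp_pos']),Ro.from_quat(o['ee_rot']).as_matrix()[:2,:2],o['qpos'])
a[:,:200]=0
for c in blobs(a,(100,150,80),(125,255,255),100):
    print(cv2.boundingRect(c),cv2.minAreaRect((tos(plane('top',c[:,0,:],.142))*1000).astype(np.float32)))
E
```

```text
[0.55866409 0.03324922 0.11946724] [[-0.04338272  0.00453514]] [[-0.11777459  0.99304032]
 [ 0.99304027  0.11777447]] [-2.35198226e-02  4.89067320e-01  1.71487495e+00 -5.42933569e-04
  9.37891782e-01 -1.41247156e-01]
```

View pics/t2.png

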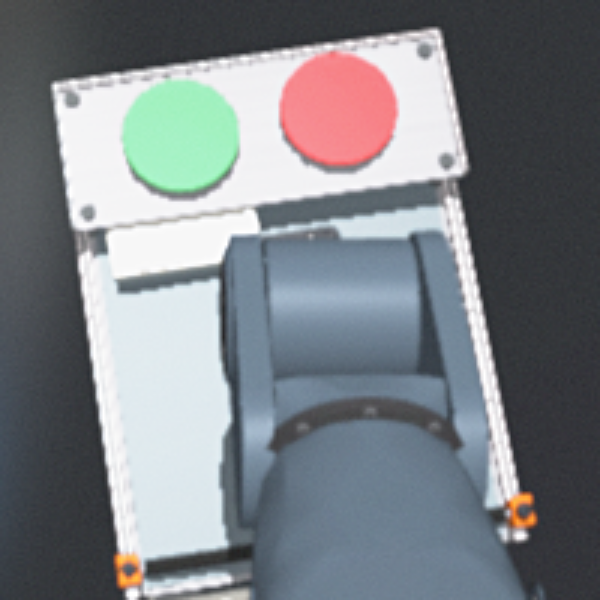

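Call:
servo_tool --series '[{"translation":[1.0,0,0],"turn":0,"jaw":0.1},{"translation":[2.0,0,0],"turn":0,"jaw":0.1},{"translation":[2.0,0,-4],"turn":0,"jaw":0.1},{"translation":[2.0,0,-8],"turn":-0.15,"jaw":0.1},{"translation":[0,-2,-10],"turn":-0.3,"jaw":0.1},{"translation":[-2,-4,-10],"turn":-0.45,"jaw":0.1},{"translation":[-4,-6,-10],"turn":-0.6,"jaw":0.1},{"translation":[-6.6,-7.7,-10],"turn":-0.75,"jaw":0.1},{"translation":[-6.6,-7.7,-10],"turn":-0.9,"jaw":0.1},{"translation":[-6.6,-7.7,-10],"turn":-1.05,"jaw":0.1},{"translation":[-6.6,-7.7,-10],"turn":-1.2,"jaw":0.1},{"translation":[-6.6,-7.7,-10],"turn":-1.35,"jaw":0.1}]'

```text
t: 5.0
tcp_pos: [0.4899, -0.0402, 0.2196]
ee_rot: [0.048, 0.999, -0.0, -0.0]
wrist_force: [-0.2, 0.1, -1.6]
gripper_width: 0.0515
grip_force: 0.0
```

Call:
servo_tool --series '[{"translation":[0,0,0],"turn":-0.15,"jaw":0.1},{"translation":[0,0,0],"turn":-0.22,"jaw":0.1},{"translation":[0,0,0],"turn":-0.22,"jaw":0.1},{"translation":[0,0,0],"turn":-0.22,"jaw":0.1}]'

```text
t: 5.4
tcp_pos: [0.49, -0.0405, 0.2196]
ee_rot: [-0.058, 0.998, -0.0, -0.0]
wrist_force: [-0.8, 0.3, 0.8]
gripper_width: 0.0509
grip_force: 0.0
```

```bash
python3 - <<'E'
from h import *
a,_=grab('wrist');cv2.imwrite('pics/w1.png',a)
o=r.get_obs();print(o['tcp_pos'],tos(o['tcp_pos']),Ro.from_quat(o['ee_rot']).as_matrix()[:2,:2],o['qpos'])
for c in blobs(a,(100,150,80),(125,255,255),300):
    print(cv2.boundingRect(c),cv2.minAreaRect((tos(wplane(c[:,0,:],.142))*1000).astype(np.float32)))
E
```

```text
[ 0.49003179 -0.04064586  0.21962693] [[-0.11991522 -0.06114326]] [[-0.99333935 -0.11522559]
 [-0.11522559  0.99333935]] [-1.77447980e-01  2.43599046e-01  1.79684419e+00 -3.26405775e-05
  1.10115832e+00 -1.86371163e+00]
(207, 309, 110, 9) ((-1.7125296592712402, -62.66071319580078), (9.606003761291504, 111.23053741455078), 0.14738456904888153)
(214, 229, 99, 51) ((-67.44923400878906, -61.442657470703125), (52.798301696777344, 96.15213775634766), 0.14657796919345856)
(497, 201, 15, 59) ((-91.89610290527344, 163.6837158203125), (58.82682800292969, 12.977127075195312), 12.797012329101562)
```

View pics/w1.png

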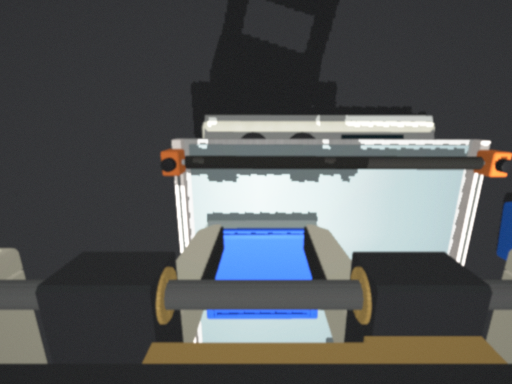

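The view shows the blue lid square on, its front edge at row 229 (columns 222–304) and its far edge at row 317. The box is centred at y ≈ -62.5 mm with about 0 yaw, and the clamp bar lies behind at row 163. Next I push straight in.

Call:
servo_tool --series '[{"translation":[0,-0.1,4],"turn":0,"jaw":0.3},{"translation":[0,-0.1,7.5],"turn":0,"jaw":0.3},{"translation":[0,-0.1,9.5],"turn":0,"jaw":0.3},{"translation":[0,-0.1,10],"turn":0,"jaw":0.3},{"translation":[-0.6,-0.1,10],"turn":0,"jaw":0.3},{"translation":[-1.2,-0.1,10],"turn":0,"jaw":0.3},{"translation":[-1.7,-0.1,10],"turn":0,"jaw":0.3},{"translation":[-2.1,-0.1,10],"turn":0,"jaw":0.3},{"translation":[-2.5,-0.1,10],"turn":0,"jaw":0.3},{"translation":[-3.0,-0.1,10],"turn":0,"jaw":0.3},{"translation":[-3.5,-0.1,10],"turn":0,"jaw":0.3},{"translation":[-4.0,-0.1,10],"turn":0,"jaw":0.3}]'

```text
t: 6.65
tcp_pos: [0.5302, -0.0373, 0.1197]
ee_rot: [-0.059, 0.998, 0.0, -0.0]
wrist_force: [-1.8, -0.2, 2.3]
gripper_width: 0.0604
grip_force: 1.3
```

Call:
servo_tool --series '[{"translation":[-0.6,0,0],"turn":0,"jaw":0.3},{"translation":[-1.2,0,0],"turn":0,"jaw":0.3},{"translation":[-1.8,0,0],"turn":0,"jaw":0.3},{"translation":[-2.4,0,0],"turn":0,"jaw":0.3},{"translation":[-3.0,0,0],"turn":0,"jaw":0.3},{"translation":[-3.6,0,0],"turn":0,"jaw":0.3},{"translation":[-4.2,0,0],"turn":0,"jaw":0.3},{"translation":[-4.8,0,0],"turn":0,"jaw":0.3},{"translation":[-5.4,0,0],"turn":0,"jaw":0.3},{"translation":[-5.8,0,0],"turn":0,"jaw":0.3},{"translation":[-6.0,0,0],"turn":0,"jaw":0.3},{"translation":[-6.0,0,0],"turn":0,"jaw":0.3}]'

```text
t: 7.85
tcp_pos: [0.5898, -0.0303, 0.1196]
ee_rot: [-0.059, 0.998, -0.0, 0.0]
wrist_force: [-0.5, 0.1, -0.7]
gripper_width: 0.0604
grip_force: 0.0
```

```bash
python3 - <<'E'
from h import *
a,_=grab('wrist');cv2.imwrite('pics/w2.png',a)
o=r.get_obs();print(o['tcp_pos'],tos(o['tcp_pos']),Ro.from_quat(o['ee_rot']).as_matrix()[:2,:2],o['wrist_force'])
for c in blobs(a,(100,150,80),(125,255,255),300):
    print(cv2.boundingRect(c),cv2.minAreaRect((tos(wplane(c[:,0,:],.142))*1000).astype(np.float32)))
E
```

```text
[ 0.58970328 -0.03028517  0.11959661] [[-0.01971121 -0.06209601]] [[-0.99313158 -0.11700137]
 [-0.11700138  0.99313175]] [-0.08639914 -0.41621934 -0.52616415]
(182, 309, 163, 33) ((27.964370727539062, -62.38887023925781), (23.27909278869629, 100.51407623291016), 0.24963146448135376)
(206, 264, 115, 16) ((-8.861555099487305, -62.53293991088867), (9.68169116973877, 65.87274169921875), 0.2479459047317505)
```

View pics/w2.png

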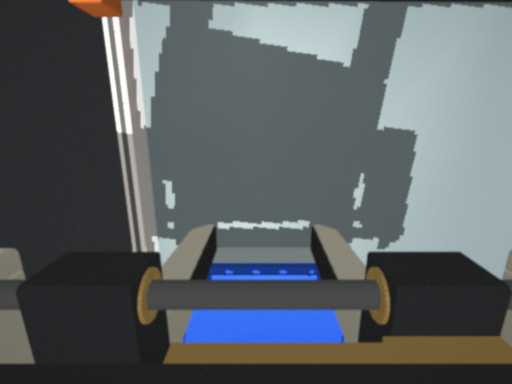

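The blue box's front edge is at row 264, square and still flat, between the fingers at columns 206–321 and centred at y ≈ -62.4 mm. I keep pushing and slow down near the rear bar.

Call:
servo_tool --series '[{"translation":[-0.5,0,0],"turn":0,"jaw":0.3},{"translation":[-1.1,0,0],"turn":0,"jaw":0.3},{"translation":[-1.7,0,0],"turn":0,"jaw":0.3},{"translation":[-2.3,0,0],"turn":0,"jaw":0.3},{"translation":[-2.9,0,0],"turn":0,"jaw":0.3},{"translation":[-3.5,0,0],"turn":0,"jaw":0.3},{"translation":[-4.1,0,0],"turn":0,"jaw":0.3},{"translation":[-4.7,0,0],"turn":0,"jaw":0.3},{"translation":[-5.3,0,0],"turn":0,"jaw":0.3},{"translation":[-5.9,0,0],"turn":0,"jaw":0.3},{"translation":[-6.3,0,0],"turn":0,"jaw":0.3},{"translation":[-6.6,0,0],"turn":0,"jaw":0.3}]'

```text
t: 9.1
tcp_pos: [0.6554, -0.0226, 0.1196]
ee_rot: [-0.059, 0.998, -0.0, -0.0]
wrist_force: [-1.8, -0.4, -0.3]
gripper_width: 0.0603
grip_force: 1.0
```

Call:
servo_tool --series '[{"translation":[-0.2,0,0],"turn":0,"jaw":0.3},{"translation":[-0.4,0,0],"turn":0,"jaw":0.3},{"translation":[-0.6,0,0],"turn":0,"jaw":0.3},{"translation":[-0.7,0,0],"turn":0,"jaw":0.3},{"translation":[-0.8,0,0],"turn":0,"jaw":0.3},{"translation":[-0.9,0,0],"turn":0,"jaw":0.3}]'

```text
t: 9.7
tcp_pos: [0.664, -0.0215, 0.1196]
ee_rot: [-0.059, 0.998, 0.0, -0.0]
wrist_force: [-0.8, 0.3, -0.1]
gripper_width: 0.0603
grip_force: 0.7
```

Call:
servo_tool --series '[{"translation":[-0.1,0,0],"turn":0,"jaw":0.3},{"translation":[-0.2,0,0],"turn":0,"jaw":0.3},{"translation":[-0.3,0,0],"turn":0,"jaw":0.3},{"translation":[-0.3,0,0],"turn":0,"jaw":0.3}]'

```text
t: 10.1
tcp_pos: [0.666, -0.0213, 0.1197]
ee_rot: [-0.059, 0.998, 0.0, -0.001]
wrist_force: [-8.2, -0.7, 4.2]
gripper_width: 0.0604
grip_force: 3.8
```

Call:
servo_tool --series '[{"translation":[-0.1,0,0],"turn":0,"jaw":0.3},{"translation":[-0.2,0,0],"turn":0,"jaw":0.3},{"translation":[-0.2,0,0],"turn":0,"jaw":0.3}]'

```text
t: 10.4
tcp_pos: [0.6661, -0.0212, 0.1197]
ee_rot: [-0.058, 0.998, 0.0, -0.004]
wrist_force: [-19.8, -1.0, 10.8]
gripper_width: 0.0607
grip_force: 10.1
```

Call:
servo_tool --series '[{"translation":[0.5,0,0],"turn":0,"jaw":0.3},{"translation":[1.5,0,0],"turn":0,"jaw":0.3},{"translation":[3.5,0,0],"turn":0,"jaw":0.3},{"translation":[5,0,-3],"turn":0,"jaw":0.3},{"translation":[8,2,-7],"turn":0,"jaw":0.3},{"translation":[12,4,-10],"turn":0,"jaw":0.3},{"translation":[16,6.2,-10],"turn":0,"jaw":0.3},{"translation":[20,6.2,-10],"turn":0,"jaw":0.3},{"translation":[24.7,6.2,-10],"turn":0,"jaw":0.3},{"translation":[24.7,6.2,-10],"turn":0,"jaw":0.3},{"translation":[24.7,6.2,-10],"turn":0,"jaw":0.3}]'

```text
t: 11.5
tcp_pos: [0.4168, 0.0117, 0.2204]
ee_rot: [-0.058, 0.998, -0.0, 0.001]
wrist_force: [0.5, -0.2, -0.3]
gripper_width: 0.0599
grip_force: 0.0
```

```bash
python3 - <<'E'
from h import *
a,_=grab('top');b,_=grab('side');w,_=grab('wrist')
o=r.get_obs();print(o['tcp_pos'],tos(o['tcp_pos']),Ro.from_quat(o['ee_rot']).as_matrix()[:,2],o['wrist_force'])
A=cv2.resize(a[90:290,200:400],(400,400),interpolation=2);B=cv2.resize(b[100:250,160:360],(400,300),interpolation=2)
W=cv2.resize(w,(400,300)); 
cv2.imwrite('pics/m3.png',np.hstack([np.vstack([A,np.zeros((200,400,3),np.uint8)]),np.vstack([B,W])]))
a[:,:200]=0
for c in blobs(a,(100,150,80),(125,255,255),80):
    print(cv2.boundingRect(c),cv2.minAreaRect((tos(plane('top',c[:,0,:],.142))*1000).astype(np.float32)))
for c in blobs(w,(5,150,120),(18,255,255),30): print('orange',cen(c),tos(wplane(cen(c),.141)))
for c in blobs(a,(5,150,120),(18,255,255),15): print('orange top',tos(plane('top',cen(c),.138)))
E
```

```text
[0.41765256 0.01168931 0.21986254] [[-0.18592647 -0.00097485]] [ 1.22165809e-03 -3.79703561e-05 -9.99999253e-01] [-0.16446463  0.14129438  0.07905637]
(293, 152, 50, 22) ((82.03099060058594, -61.65890884399414), (36.29069137573242, 115.17938995361328), 0.032517168670892715)
orange [415.6104114189756, 228.1784214945424] [[-0.16045488  0.14138403]]
orange [117.02995780590716, 226.92616033755274] [[-0.1605279  -0.13805907]]
orange top [[-0.15849102  0.14968275]]
```

View pics/m3.png

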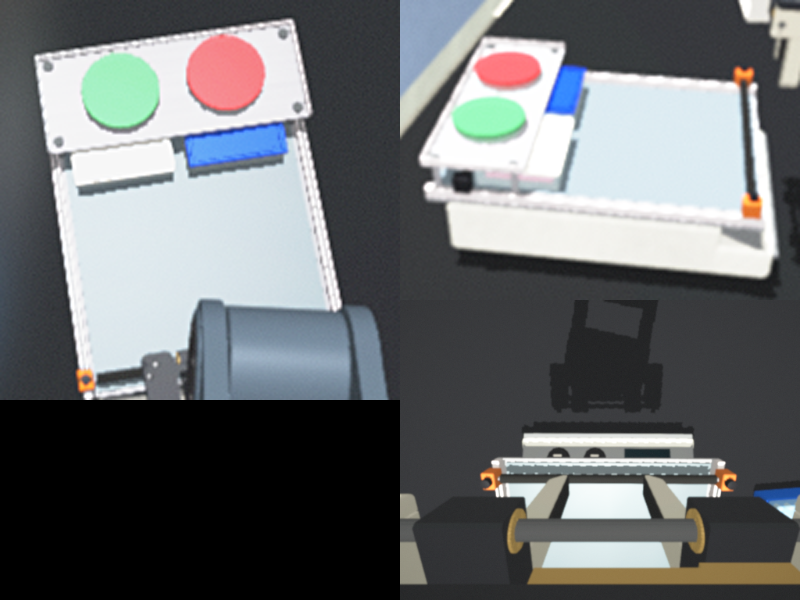

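The pictures show the blue box home beside the white one: fronts level, edges parallel to the deck, dishes unmoved. The clamp bar is just ahead of the fingers at x ≈ -160 mm. Now I descend behind it.

Call:
servo_tool --series '[{"translation":[0,0.1,4],"turn":0,"jaw":0.3},{"translation":[0,0.1,7.5],"turn":0,"jaw":0.3},{"translation":[0,0.1,9],"turn":0,"jaw":0.3},{"translation":[0,0.1,9.8],"turn":0,"jaw":0.3},{"translation":[0,0.1,9.8],"turn":0,"jaw":0.3},{"translation":[-0.6,0.1,9.8],"turn":0,"jaw":0.3},{"translation":[-1.1,0.1,9.8],"turn":0,"jaw":0.3},{"translation":[-1.5,0.1,9.8],"turn":0,"jaw":0.3},{"translation":[-2.0,0.1,9.8],"turn":0,"jaw":0.3},{"translation":[-2.5,0.1,9.8],"turn":0,"jaw":0.3}]'

```text
t: 12.65
tcp_pos: [0.4414, 0.0157, 0.1218]
ee_rot: [-0.059, 0.998, -0.0, -0.0]
wrist_force: [-1.6, 0.5, 1.7]
gripper_width: 0.06
grip_force: 1.1
```

Call:
servo_tool --series '[{"translation":[-1,0,0],"turn":0,"jaw":0.3},{"translation":[-2,0,0],"turn":0,"jaw":0.3},{"translation":[-3,0,0],"turn":0,"jaw":0.3},{"translation":[-4,0,0],"turn":0,"jaw":0.3},{"translation":[-5,0,0],"turn":0,"jaw":0.3},{"translation":[-6,0,0],"turn":0,"jaw":0.3},{"translation":[-7,0,0],"turn":0,"jaw":0.3},{"translation":[-8,0,0],"turn":0,"jaw":0.3},{"translation":[-9,0,0],"turn":0,"jaw":0.3},{"translation":[-10,0,0],"turn":0,"jaw":0.3},{"translation":[-11,0,0],"turn":0,"jaw":0.3},{"translation":[-12,0,0],"turn":0,"jaw":0.3}]'

```text
t: 13.85
tcp_pos: [0.561, 0.0297, 0.1215]
ee_rot: [-0.059, 0.998, -0.0, -0.0]
wrist_force: [-2.0, -1.8, -0.2]
gripper_width: 0.0608
grip_force: 1.2
```

Call:
servo_tool --series '[{"translation":[-1,0,0],"turn":0,"jaw":0.3},{"translation":[-2,0,0],"turn":0,"jaw":0.3},{"translation":[-3,0,0],"turn":0,"jaw":0.3},{"translation":[-4,0,0],"turn":0,"jaw":0.3},{"translation":[-5,0,0],"turn":0,"jaw":0.3},{"translation":[-5.8,0,0],"turn":0,"jaw":0.3},{"translation":[-6.4,0,0],"turn":0,"jaw":0.3},{"translation":[-7,0,0],"turn":0,"jaw":0.3},{"translation":[-7.4,0,0],"turn":0,"jaw":0.3},{"translation":[-7.7,0,0],"turn":0,"jaw":0.3},{"translation":[-7.9,0,0],"turn":0,"jaw":0.3},{"translation":[-8.0,0,0],"turn":0,"jaw":0.3}]'

```text
t: 15.05
tcp_pos: [0.6398, 0.039, 0.1216]
ee_rot: [-0.059, 0.998, 0.0, -0.0]
wrist_force: [-2.8, -1.7, -0.5]
gripper_width: 0.0606
grip_force: 1.0
```

Call:
servo_tool --series '[{"translation":[-0.1,0,0],"turn":0,"jaw":0.3},{"translation":[-0.2,0,0],"turn":0,"jaw":0.3},{"translation":[-0.3,0,0],"turn":0,"jaw":0.3},{"translation":[-0.4,0,0],"turn":0,"jaw":0.3},{"translation":[-0.5,0,0],"turn":0,"jaw":0.3},{"translation":[-0.5,0,0],"turn":0,"jaw":0.3}]'

```text
t: 15.65
tcp_pos: [0.6448, 0.0396, 0.1217]
ee_rot: [-0.059, 0.998, 0.0, 0.0]
wrist_force: [-1.4, -2.0, -0.1]
gripper_width: 0.0602
grip_force: 0.8
```

Call:
servo_tool --series '[{"translation":[-0.1,0,0],"turn":0,"jaw":0.3},{"translation":[-0.2,0,0],"turn":0,"jaw":0.3},{"translation":[-0.3,0,0],"turn":0,"jaw":0.3},{"translation":[-0.3,0,0],"turn":0,"jaw":0.3}]'

```text
t: 16.05
tcp_pos: [0.6472, 0.0399, 0.1216]
ee_rot: [-0.058, 0.998, -0.0, -0.001]
wrist_force: [-6.1, -1.7, 1.7]
gripper_width: 0.0604
grip_force: 3.0
```

Call:
servo_tool --series '[{"translation":[-0.1,0,0],"turn":0,"jaw":0.3},{"translation":[-0.15,0,0],"turn":0,"jaw":0.3},{"translation":[-0.15,0,0],"turn":0,"jaw":0.3}]'

```text
t: 16.35
tcp_pos: [0.6474, 0.04, 0.1215]
ee_rot: [-0.058, 0.998, -0.0, -0.002]
wrist_force: [-13.8, -3.0, 6.1]
gripper_width: 0.0604
grip_force: 6.9
```

The bar is snug, with the force rising at a fixed position. I back straight off and lift away.

Call:
servo_tool --series '[{"translation":[0.3,0,0],"turn":0,"jaw":0.3},{"translation":[1.2,0,0],"turn":0,"jaw":0.3},{"translation":[3,0,0],"turn":0,"jaw":0.3},{"translation":[5,0,-2],"turn":0,"jaw":0.3},{"translation":[8,0,-6],"turn":0,"jaw":0.3},{"translation":[12,0,-10],"turn":0,"jaw":0.3},{"translation":[16,0,-12],"turn":0,"jaw":0.3},{"translation":[20,0,-12],"turn":0,"jaw":0.3},{"translation":[24,0,-12],"turn":0,"jaw":0.3},{"translation":[24,0,-12],"turn":0,"jaw":0.3},{"translation":[24,0,-12],"turn":0,"jaw":0.3}]'

```text
t: 17.45
tcp_pos: [0.4108, 0.0121, 0.2423]
ee_rot: [-0.058, 0.998, -0.0, 0.001]
wrist_force: [0.5, -0.4, 0.2]
gripper_width: 0.0604
grip_force: 0.0
```

```bash
python3 - <<'E'
from h import *
a,_=grab('top');b,_=grab('side')
A=cv2.resize(a[90:290,200:400],(400,400),interpolation=2);B=cv2.resize(b[100:250,160:360],(400,300),interpolation=2)
cv2.imwrite('pics/m4.png',np.hstack([A,np.vstack([B,np.zeros((100,400,3),np.uint8)])]))
a[:,:200]=0
for c in blobs(a,(100,150,80),(125,255,255),80):
    print(cv2.boundingRect(c),cv2.minAreaRect((tos(plane('top',c[:,0,:],.142))*1000).astype(np.float32)))
for c in blobs(a,(5,150,120),(18,255,255),15): print('orange top',tos(plane('top',cen(c),.138)))
E
```

```text
(293, 152, 50, 22) ((81.80103302001953, -61.64961242675781), (115.15631866455078, 36.91879653930664), 89.83865356445312)
orange top [[0.05528206 0.14903819]]
orange top [[ 0.0561313  -0.14346089]]
```

View pics/m4.png

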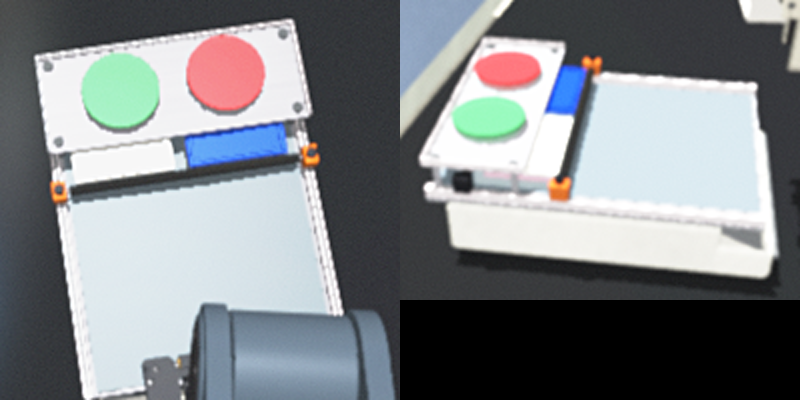

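The bar lies against both boxes, both boxes are level and square, and the dishes have not moved; the arm is clear. I'm handing in.

```bash
python3 -c "
from plant import order
print(order.hand_in())"
```

```text
the job is handed in; nothing more can be done
None
```

I pushed the blue box home and square against the rear bar beside the white box, pushed the clamp bar snug against both boxes, backed the arm clear, and handed the job in at about 17.6 s; no verdict came back.

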